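# Shim the rocking balance

## Robot

A 7-joint arm with a two-finger parallel gripper is mounted at the origin on a cart in front of the work surface, level with it; the furniture and walls round the work are solid. World frame = base frame: x ahead of the robot, y to its left, z up, the work surface at z = 0. Lengths are in m, angles in rad, forces in N, time in s.
With the tool pointing down it reaches from about 0.425 to 0.925 m from the base axis. Payload 6.8 kg.
Tool frame: the origin (TCP) lies at the very end of the fingers, on their centre line; the grasp point (between the pads) lies 19 mm behind it (r.grip_point_offset is the distance from the TCP to the grasp point, in m); z points along the fingers, y is the line along which they close (so a half turn about z gives the same grasp; the last joint's range is limited). The gripper opens to 85 mm and grips with 20 to 120 N. Pads are 22 mm wide; open, the fingers measure 114 mm over their backs; the gripper's body (76 mm by 85 mm) begins 54 mm behind the grasp point. The pads swing forward as they close: fully open they stand 13 mm farther back than shut.
Start: joints at [1.204, 0.477, 0.022, 1.555, -0.011, 1.109, -0.083], TCP at [0.173, -0.653, 0.231] pointing down, gripper open.
Joint ranges: [-2.96, 2.96], [-0.34, 2.1], [-1.41, 1.46], [0.24, 2.44], [-1.37, 4.51], [0.17, 1.92], [-2.96, 2.96]. Speed limits (rad/s): [2.39, 2.39, 3.14, 3.14, 3.14, 3.14, 3.14].

## Interface

Orientations are given as a rotation vector (axis times angle).
In Python, from bench import status, eyes, r gives the robot as it stands.
- The arm moves only by the shell command python3 -m crank 'ROWS' [OPENING] [FORCE]. ROWS is JSON, a list of rows, each a list of 6 numbers: the shift along the tool's x, y, z normalised to -1 to 1, where 1 is 0.02 m, then the turn, a rotation vector about the tool's x, y, z normalised to -1 to 1, where 1 is 45 degrees. A call has 1 to 12 rows; each row shifts and turns the commanded pose from where the row before left it, along the tool's axes as they then stand; what a row does not reach is not made up. A row lasts 1/10 s, in which the tool goes at most 50 mm and 8.59 degrees, less where a joint would pass 70% of its speed; a pose out of reach is approached as far as the arm can. A call with a number of a shift or a turn outside -1 to 1 is refused whole. A call with a gripper value outside its range is refused whole. OPENING is the opening, from 0 (shut) to 1 (fully open), set as the call begins (- or left out, the last holds). The fingers move at their own pace and stop on an object; FORCE is the grip in N (left out, the last holds). Time passes only in rows, so rows that do not move let the fingers close. It gives the time, the measured TCP pose, the force, the opening and the grip force at its end, in the units of the state.
- status.get_obs(): the state, without advancing time (a new reading comes with each control period).
- eyes.grab_frame(name): name is "scene" or "side" or "wrist"; returns a dict with "image" (480x640x3 uint8, red, green, blue), "depth" (480x640 float32, m along the optical axis (not along the pixel's ray), 0 where there is no reading), "fovy" (degrees; the focal length in pixels is half the picture's height over the tangent of half this angle, whatever the lens; pixels are square), "cx", "cy" (the principal point, pixels), "world_to_cam" (4x4, takes a point from world to camera coordinates). Camera axes: x right, y up, looking along -z (the intrinsics and any distortion apply to the point x, -y, -z); pixel columns grow to the right and rows downward; lengths in m; the calibration is good to about 2 mm. A picture is of the moment at which its call begins.
- r.hand_in(): hands the job in; it is judged then, once.
The state is a dict: "clock": time; "joints": joint angles; "qvel": joint speeds; "tau": joint torques, N m; "tcp_pos": TCP position; "orientation": TCP orientation; "contact_force": force on the tool from outside, world axes, zero at the start; "moment": the same for the moment, N m; "grip_width": finger opening in m; "gripper_force": force on a finger pad.
Only numpy, scipy, OpenCV 4.12 (cv2) and the standard library are available. Lean on these libraries where they do the work, as an engineer would, in place of code of your own. Each camera call takes 0.05 s, during which the arm holds its last target. There are 200 camera calls.

## Task

The balance rocks because its front left levelling foot is stuck short and hangs above the bench. Push the orange wedge along the bench, thin edge first, under that foot until it is just snug, so that the balance no longer rocks and still stands level, then press down firmly (about 10 N) with your fingertips on the front left corner above the foot to prove it, and finish still pressing. Only push: do not lift the wedge, shove the balance along, touch its weighing pan or disturb the other things on the bench.

Things in the scene. Friction and masses are not known exactly. Their poses are not given: they have to be found in the camera images.
- balance: white precision balance, 2.2 to 3.2 kg, loose, level and steady on three feet. Housing 240 (x) x 190 (y) mm, 78 mm high, key panel sloping down to its front (-x); left is +y. Origin on the bench plane below the housing's middle, z up. Feet at (-100, +-112) mm, below round white lugs 40 mm across at the housing's sides (z 34 to 50 mm), and at (90, +-75) mm below the housing.
- pan: round steel weighing pan of the balance, 128 mm across, its rim at z = 90 mm, centred at (30, 0) mm in the balance's frame. Not to be touched. Origin at its centre, 80 mm above the bench.
- foot_sole (a point): lowest point of the short front left foot: black rubber dome of 12 mm radius, 33 mm thumbwheel round it from 16.5 mm above the sole. Its height above the bench is the gap to fill, 6 to 10 mm; the thread is seized, so it stays put in the balance. With nothing below it, 3 to 5 N down on this corner rocks the balance over the line front right foot - rear left foot until the sole meets the bench.
- corner_top (a point): middle of the flat top of the front left lug, straight above the short foot, 50 mm above the bench: a place to press. The top of the housing corner beside it serves as well.
- wedge: orange plastic wedge, 110 mm long (x), 45 mm wide (y), 50 to 100 g, loose, lying flat in front of the short foot, thin edge roughly toward it. Origin at the middle of its underside, +x toward the thin edge, z up. Its top rises evenly from 2 mm at the thin edge to 24 mm at the thick end (1 mm in 5).
- wedge_tip (a point): middle of the wedge's thin edge, on the underside. The wedge is snug when this has gone about 5 x (gap - 2 mm) past the foot's centre, 20 to 40 mm. It slides with about 1 N; once snug, the push rises within 2 mm to 3 N and more; above about 6 N it begins to jack the foot up, so that the balance leans and rocks the other way.
- wedge_heel (a point): middle of the upright end face at the wedge's thick end (45 x 24 mm), 12 mm above its underside: where to push
- small_bottle: small bottle with a blue cap, 56 mm across, 105 mm high, standing left of the work. Origin under its centre. To be left alone.
- skirted_tube_1: tube with a blue cap, 33 mm across, 112 mm high, standing on its skirt to the right of the work. Origin under its centre. To be left alone.
- skirted_tube_2: tube with a red cap, 33 mm across, 112 mm high, standing on its skirt to the right of the work. Origin under its centre. To be left alone.
- marker_0: marker pen, 134 x 12 mm, lying on the bench to the right. Origin under its middle. To be left alone.
Not all that is in view belongs to the job. Of the things that look like the wedge, take the one that is nearest to the robot's base at the start.

How it is judged:
By the outcome, as a careful person would: the job done as asked, in the order asked, and still so for the second after the job is handed in, while the arm keeps its last pose, push and grip.
It also fails if it takes over 72 s, if anything falls off the work surface, if the arm or the gripper's body presses on something with over 40 N, if the wrist force passes 120 N, or if a joint passes its speed limit or range.

## Working session

There is one attempt and no reset: what is moved stays moved. The work goes in short steps, Python scripts to look and compute and a shell command to move; the robot and the scene stay as the last step left them, time stands still between calls to the robot, and variables do not carry over. Pictures are saved under pics/ and viewed, at most 10 in all, crops included, and the job is handed in when it is done.

```bash
mkdir -p pics; ls; cat > h.py <<'E'
import numpy as np, cv2
from bench import status, eyes, r
def grab(n,save=None):
    f=eyes.grab_frame(n)
    if save: cv2.imwrite('pics/'+save,f['image'][:,:,::-1])
    return f
def pts(f):
    d=f['depth'];H,W=d.shape;F=H/2/np.tan(np.radians(f['fovy'])/2)
    v,u=np.mgrid[:H,:W]
    P=np.stack([(u-f['cx'])/F*d,-(v-f['cy'])/F*d,-d,np.ones_like(d)],-1)
    X=P@np.linalg.inv(f['world_to_cam']).T
    X[d==0]=np.nan
    return X[...,:3]
def proj(f,p):
    c=f['world_to_cam']@np.r_[p,1];F=240/np.tan(np.radians(f['fovy'])/2)
    return f['cx']+F*c[0]/-c[2],f['cy']-F*c[1]/-c[2]
E
python3 - <<'E'
from h import *
print(status.get_obs())
for n in('scene','side'):
    f=grab(n,n+'0.png');np.savez(n+'0.npz',**f);print({k:v for k,v in f.items() if k not in('image','depth')})
E
```

```text
pics
{'clock': 0.0, 'joints': array([ 1.20388772,  0.47783898,  0.022315  ,  1.55647861, -0.01149604,
        1.10927275, -0.08308973]), 'qvel': array([-6.31420364e-04, -9.51414007e-04, -6.66855690e-04,  5.83235503e-04,
        3.70480514e-05, -2.45573528e-04,  5.86554628e-04]), 'tau': array([ 4.98897589e-04, -5.96445322e+01,  1.60808779e+00, -2.81204438e+01,
        1.24809542e-02,  9.42626910e-03,  3.84603309e-07]), 'tcp_pos': array([ 0.17259652, -0.65193853,  0.23028769]), 'orientation': array([-3.11349728e+00, -4.05251619e-01,  5.84580727e-04]), 'contact_force': array([-0.90665847, -0.61748536, -0.44046989]), 'moment': array([-0.02121697, -0.06321666,  0.00690133]), 'gripper_force': 0.0, 'grip_width': 0.0853897447551781}
{'fovy': 44.37965203110437, 'cx': 315.990942106409, 'cy': 240.90174239937792, 'world_to_cam': array([[ 0.51289095, -0.85840843, -0.00882224, -0.33888898],
       [ 0.45648257,  0.2640117 ,  0.84965963, -0.33377067],
       [-0.72702582, -0.43980994,  0.5272577 , -0.97892367],
       [ 0.        ,  0.        ,  0.        ,  1.        ]])}
{'fovy': 54.343399766218994, 'cx': 316.6398859775044, 'cy': 243.94538870150257, 'world_to_cam': array([[ 0.94205304, -0.33524105,  0.01222757, -0.56172504],
       [ 0.2115935 ,  0.62208848,  0.75381305, -0.1667346 ],
       [-0.26031571, -0.7075446 ,  0.65697517, -0.93645153],
       [ 0.        ,  0.        ,  0.        ,  1.        ]])}
```

View pics/scene0.png

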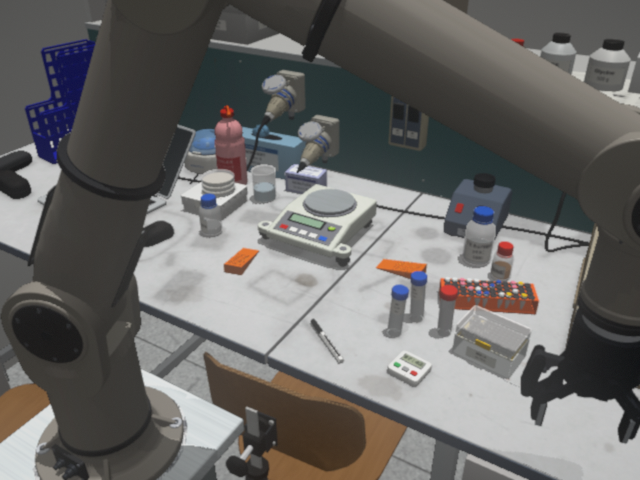

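View pics/side0.png

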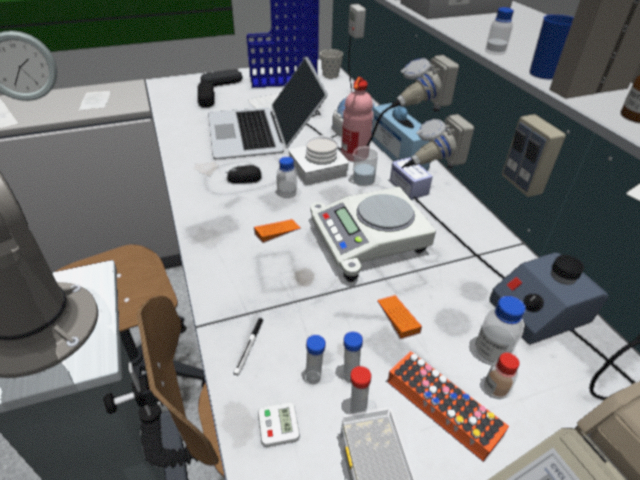

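The scene picture shows wedge-like candidates: orange wedge A at scene (240,261) / side (277,230), orange wedge B at scene (402,267) / side (400,316), and the orange tube rack at scene (488,294). The balance is at (318,222), with its left lug near (265,228) and right lug near (345,254). A lies in front of the left lug, so I'll check distances and a close crop.

```bash
python3 - <<'E'
from h import *
crops=[]
for n,boxes in(('scene',[(215,240,270,280),(370,250,435,285)]),('side',[(245,212,310,248),(370,290,430,340)])):
    f=dict(np.load(n+'0.npz'));X=pts(f);im=f['image'].astype(int)
    m=(im[...,0]>150)&(im[...,1]<130)&(im[...,2]<70)
    for b in boxes:
        s=np.zeros_like(m);s[b[1]:b[3],b[0]:b[2]]=1
        P=X[s&m&(X[...,2]>-.01)];P=P[~np.isnan(P).any(1)]
        c,sz,a=cv2.minAreaRect((P[:,:2]*1000).astype(np.float32));print(n,len(P),'rect',c,sz,a,'base dist',np.hypot(*P[:,:2].mean(0)))
        u=P[:,:2]-P[:,:2].mean(0);w,V=np.linalg.eigh(u.T@u);t=u@V[:,1]
        print(' axis',V[:,1],[ (round(q,3),np.round(P[np.abs(t-q)<.008].max(0)[2],4),np.round(np.median(P[np.abs(t-q)<.008],0),3)) for q in np.linspace(t.min(),t.max(),5)])
    # housing white points
    for z0,z1 in((.03,.06),(.06,.1)):
        q=(X[...,2]>z0)&(X[...,2]<z1)
    if n=='scene': c=f['image'][175:285,205:385]
    else: c=f['image'][175:285,240:440]
    crops.append(cv2.resize(c,(800,int(800*c.shape[0]/c.shape[1])),interpolation=3)[:300 if 0 else None])
h=[cv2.resize(c,(640,300 if 0 else int(640*c.shape[0]/c.shape[1]))) for c in crops]
im=np.vstack([cv2.resize(c,(500,290)) for c in h]);cv2.imwrite('pics/crop1.png',im[:,:,::-1])
E
```

```text
scene 301 rect (537.3508911132812, 135.37423706054688) (109.14845275878906, 42.54743957519531) 13.293834686279297 base dist 0.5502788200478874
 axis [-0.97064178 -0.24052971] [(np.float64(-0.059), np.float64(0.0077), array([0.585, 0.149, 0.006])), (np.float64(-0.031), np.float64(0.0141), array([0.565, 0.138, 0.011])), (np.float64(-0.004), np.float64(0.0192), array([0.538, 0.135, 0.016])), (np.float64(0.024), np.float64(0.0255), array([0.512, 0.127, 0.023])), (np.float64(0.051), np.float64(0.0299), array([0.488, 0.126, 0.027]))]
scene 376 rect (695.3167114257812, -210.814697265625) (106.35624694824219, 44.798587799072266) 87.96572875976562 base dist 0.725659470471856
 axis [-0.05274244  0.99860815] [(np.float64(-0.054), np.float64(0.0288), array([ 0.703, -0.261,  0.026])), (np.float64(-0.027), np.float64(0.0245), array([ 0.693, -0.238,  0.021])), (np.float64(-0.001), np.float64(0.0201), array([ 0.691, -0.211,  0.015])), (np.float64(0.026), np.float64(0.0153), array([ 0.693, -0.185,  0.011])), (np.float64(0.052), np.float64(0.0087), array([ 0.695, -0.163,  0.006]))]
side 387 rect (539.
[... 352 characters left out ...]
.131, 0.014])), (np.float64(0.022), np.float64(0.0241), array([0.514, 0.125, 0.02 ])), (np.float64(0.049), np.float64(0.0268), array([0.492, 0.121, 0.024]))]
side 693 rect (696.8080444335938, -213.12612915039062) (41.95939254760742, 105.64299011230469) 0.4946543574333191 base dist 0.729311057412362
 axis [0.00288327 0.99999584] [(np.float64(-0.049), np.float64(0.0262), array([ 0.698, -0.263,  0.024])), (np.float64(-0.023), np.float64(0.0226), array([ 0.697, -0.24 ,  0.02 ])), (np.float64(0.004), np.float64(0.0178), array([ 0.696, -0.214,  0.014])), (np.float64(0.03), np.float64(0.013), array([ 0.696, -0.187,  0.009])), (np.float64(0.057), np.float64(0.0069), array([ 0.699, -0.164,  0.005]))]
```

View pics/crop1.png

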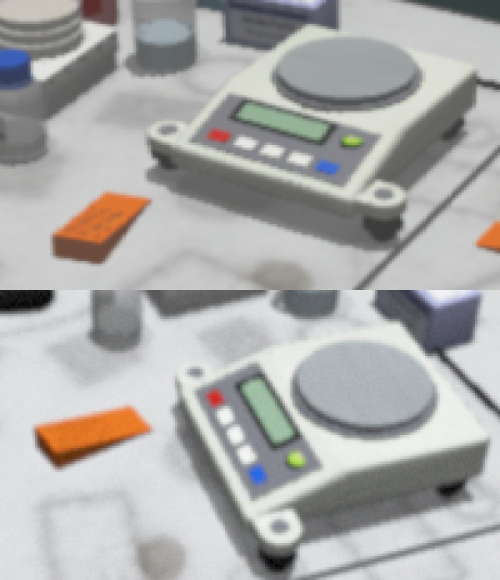

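The close crop shows A at left, thin edge toward the left front lug, and it is nearest to the base (0.55 m versus 0.73 m), so A is the choice. Lug centres: scene (266,224) and (343,249); side (318,206) and (352,264).

```bash
python3 - <<'E'
from h import *
def ray(f,u,v,z):
    F=240/np.tan(np.radians(f['fovy'])/2);M=np.linalg.inv(f['world_to_cam'])
    d=M[:3,:3]@[(u-f['cx'])/F,-(v-f['cy'])/F,-1];o=M[:3,3];return o+d*(z-o[2])/d[2]
L={'scene':[(266,224),(343,248.6)],'side':[(318,206),(352,264.5)]}
for n in L:
    f=dict(np.load(n+'0.npz'));X=pts(f)
    b=X[(np.abs(X[...,2])<.012)&(np.abs(X[...,0]-.6)<.15)&(np.abs(X[...,1])<.25)];print(n,'bench z',np.median(b[:,2]))
    a,c=[ray(f,*p,.05) for p in L[n]];d=a-c;print('lugs',a,c,np.linalg.norm(d),'yaw',np.degrees(np.arctan2(-d[0],d[1])))
    im=f['image'].astype(int);z=X[...,2]
    # steel pan: grey, z 0.08-0.1
    m=(z>.08)&(z<.102)&(im.max(2)<175)&(np.abs(X[...,0]-.75)<.15)&(np.abs(X[...,1])<.2)
    P=X[m][:,:2]*1000;print('pan',len(P),cv2.minEnclosingCircle(P.astype(np.float32)),np.median(P,0))
    # housing top slab + sides, outline
    m=(z>.045)&(z<.11)&(np.abs(X[...,0]-.74)<.16)&(np.abs(X[...,1]-.03)<.17)
    P=X[m][:,:2]*1000;print('house',cv2.minAreaRect(P.astype(np.float32)))
    # bottle
    for nm,(x,y) in {'lug':a[:2]}.items():
        q=(np.hypot(X[...,0]-x,X[...,1]-y)<.018)&(z>.03);print('lug pts',np.median(X[q],0))
    q=(z>.02)&(np.abs(X[...,0]-.65)<.12)&(np.abs(X[...,1]-.26)<.06);P=X[q];print('bottle',np.median(P,0),P.min(0),P.max(0))
E
```

```text
scene bench z 0.0026412044264673695
lugs [0.65042787 0.14052238 0.05      ] [ 0.64648006 -0.08315049  0.05      ] 0.22370770888673436 yaw -1.011160050975234
pan 1150 ((792.3846435546875, 44.83074188232422), 95.8011474609375) [761.96412783  21.03367353]
house ((738.1790771484375, 29.435470581054688), (265.0634460449219, 245.14601135253906), 89.94247436523438)
lug pts [0.64749743 0.14096272 0.05281079]
bottle [0.6051576  0.28724597 0.05438996] [0.57733373 0.25925332 0.02013385] [0.76874817 0.31999494 0.11241294]
side bench z 0.0008170276110880947
lugs [0.64889614 0.13952292 0.05      ] [ 0.64695757 -0.0841645   0.05      ] 0.22369582029729917 yaw -0.49653651116860703
pan 330 ((774.1828002929688, 22.172515869140625), 68.01241302490234) [745.03341339 -20.11815254]
house ((741.4012451171875, 29.210784912109375), (265.2834167480469, 241.20179748535156), 89.61441040039062)
lug pts [0.64676799 0.14198101 0.05063574]
bottle [0.62445508 0.2855948  0.05128246] [0.58258398 0.25854735 0.02014656] [0.76982654 0.31998829 0.1088346 ]
```

The foot is at about (0.649, 0.140), balance yaw ≈ -0.7°. The wedge tip is at (0.591, 0.147), heading 13.5°. Plan:
1. Nudge the right side of the thick end toward +y, so the wedge aims at the foot.
2. Push the heel.
3. Press on the lug.

Travelling now.

```bash
cat >> h.py <<'E'
def to(*p):
    "tool-axis shift in row units from the measured pose to world point p"
    from scipy.spatial.transform import Rotation as R
    o=status.get_obs();M=R.from_rotvec(o['orientation']).as_matrix()
    print('t',round(o['clock'],2),'tcp',o['tcp_pos'].round(4),'F',o['contact_force'].round(2),'head',np.degrees(np.arctan2(M[1,0],M[0,0])).round(2),'z',M[:,2].round(3),'grip',round(o['grip_width'],4))
    for q in p: print(' ->',q,(M.T@(np.array(q)-o['tcp_pos'])/.02).round(2))
E
python3 -m crank '[[0.6,-0.77,0,0,0,0.133],[0.6,-0.77,0,0,0,0.133],[0.6,-0.77,0,0,0,0],[0.6,-0.77,0,0,0,0],[0.6,-0.77,0,0,0,0],[0.6,-0.77,0,0,0,0],[0.6,-0.77,0,0,0,0],[0.6,-0.77,0,0,0,0],[0.6,-0.77,0,0,0,0],[0.6,-0.77,0,0,0,0],[0.6,-0.77,0,0,0,0],[0.6,-0.77,0,0,0,0]]' 0 30
python3 -m crank '[[0.6,-0.77,0,0,0,0],[0.6,-0.77,0,0,0,0],[0.6,-0.77,0,0,0,0],[0.6,-0.77,0,0,0,0],[0.6,-0.77,0,0,0,0],[0.6,-0.77,0,0,0,0],[0.6,-0.77,0,0,0,0],[0.6,-0.77,0,0,0,0],[0.6,-0.77,0,0,0,0]]'
python3 -c "
from h import *
to((.42,-.3,.23),(.505,.06,.1))"
```

```text
clock: 1.3
tcp_pos: [0.303, -0.4563, 0.2313]
orientation: [3.14, 0.083, 0.0]
contact_force: [0.0, -1.1, -0.5]
grip_width: -0.0004
gripper_force: 0.0
clock: 2.2
tcp_pos: [0.4036, -0.3125, 0.2314]
orientation: [3.14, 0.083, 0.0]
contact_force: [0.2, -0.2, -0.4]
grip_width: -0.0
gripper_force: 0.0
t 2.2 tcp [ 0.4036 -0.3125  0.2314] F [ 0.23 -0.19 -0.43] head 3.04 z [ 0. -0. -1.] grip -0.0
 -> (0.42, -0.3, 0.23) [ 0.85 -0.58  0.07]
 -> (0.505, 0.06, 0.1) [  6.05 -18.33   6.56]
```

```bash
python3 -m crank '[[0.3,-0.92,0,0,0,0],[0.3,-0.92,0,0,0,0],[0.3,-0.92,0,0,0,0],[0.3,-0.92,0,0,0,0],[0.3,-0.92,0,0,0,0],[0.3,-0.92,0,0,0,0],[0.3,-0.92,0,0,0,0],[0.3,-0.92,0,0,0,0],[0.3,-0.92,0,0,0,0],[0.3,-0.92,0,0,0,0]]'
python3 -m crank '[[0.3,-0.9,0.7,0,0,0],[0.3,-0.9,0.7,0,0,0],[0.3,-0.9,0.7,0,0,0],[0.3,-0.9,0.7,0,0,0],[0.3,-0.9,0.7,0,0,0],[0.3,-0.9,0.7,0,0,0],[0.3,-0.9,0.7,0,0,0],[0.3,-0.9,0.7,0,0,0],[0.3,-0.9,0.7,0,0,0],[0,0,0,0,0,0],[0,0,0,0,0,0]]'
python3 -c "
from h import *
to((.505,.06,.1),(.505,.062,.012))
grab('side','side1.png')
f=grab('wrist');np.savez('w.npz',**f)
cv2.imwrite('pics/two.png',np.hstack([cv2.resize(cv2.imread('pics/side1.png')[120:330,200:460],(400,323)),cv2.resize(f['image'][:,:,::-1],(400,323))]))"
```

```text
clock: 3.2
tcp_pos: [0.4538, -0.1257, 0.2314]
orientation: [3.14, 0.083, 0.0]
contact_force: [0.9, -0.8, -0.6]
grip_width: -0.0003
gripper_force: 0.0
clock: 4.3
tcp_pos: [0.4993, 0.0378, 0.1053]
orientation: [3.14, 0.083, -0.001]
contact_force: [0.1, -0.6, -0.1]
grip_width: -0.0001
gripper_force: 0.0
t 4.3 tcp [0.4993 0.0378 0.1053] F [ 0.1  -0.56 -0.09] head 3.02 z [-0.001 -0.    -1.   ] grip -0.0001
 -> (0.505, 0.06, 0.1) [ 0.35 -1.09  0.26]
 -> (0.505, 0.062, 0.012) [ 0.35 -1.19  4.66]
```

View pics/two.png

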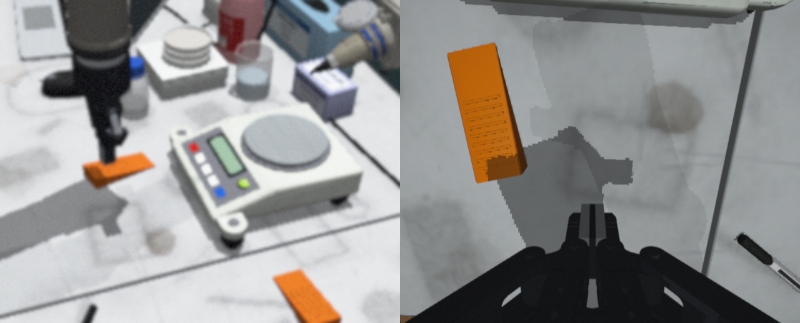

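The wrist view shows the wedge at wrist pixels about (62–102, 65–265 of 640 wide after scaling), with shut fingertips to its right; the balance's front edge is at the top. I'll measure the wedge from this view.

```bash
cat >> h.py <<'E'
def wedge(f,z=None,near=(.56,.135)):
    X=pts(f);im=f['image'].astype(int)
    m=(im[...,0]>60)&(im[...,0]>1.9*im[...,1])&(im[...,0]>3*im[...,2])&(np.hypot(X[...,0]-near[0],X[...,1]-near[1])<.11)
    P=X[m&(X[...,2]>-.01)]
    c,s,a=cv2.minAreaRect((P[:,:2]*1000).astype(np.float32));
    if s[0]<s[1]: a-=90;s=s[::-1]
    while a>45:a-=180
    h=np.array([np.cos(np.radians(a)),np.sin(np.radians(a))]);c=np.array(c)
    print('wedge c',c.round(1),np.round(s,1),'yaw',round(a,1),'tip',(c+55*h).round(1),'heel',(c-55*h).round(1),'z',P[:,2].min().round(4),P[:,2].max().round(4))
    return c,a
E
python3 - <<'E'
from h import *
f=dict(np.load('w.npz'));wedge(f);X=pts(f)
b=X[(np.abs(X[...,2])<.012)];print('bench z',np.nanmedian(b[:,2]))
print('tcp px',proj(f,status.get_obs()['tcp_pos']))
d=X[(X[...,2]>.09)&(X[...,2]<.125)&(np.hypot(X[...,0]-.5,X[...,1]-.04)<.05)]
print('finger',d.min(0),d.max(0))
E
```

```text
wedge c [542.  138.2] [108.3  44.6] yaw 13.9 tip [595.4 151.4] heel [488.6 125. ] z -0.0003 0.0249
bench z -0.00026621917798723416
tcp px (np.float64(311.4390380073824), np.float64(326.141717086437))
finger [0.50623921 0.0249411  0.10716416] [0.51271948 0.0521569  0.12497746]
```

```bash
python3 -m crank '[[0.3,-0.8,1,0,0,0],[0.3,-0.78,1,0,0,0],[0,0,1,0,0,0],[0,0,1,0,0,0],[0,0,0.7,0,0,0],[0,0,0,0,0,0]]'
python3 -c "
from h import *
to((.51,.09,.01),(.51,.1,.01))"
```

```text
clock: 5.0
tcp_pos: [0.509, 0.0684, 0.0102]
orientation: [3.14, 0.077, -0.004]
contact_force: [-0.3, -0.3, 0.6]
grip_width: -0.0002
gripper_force: 0.0
t 5.0 tcp [0.509  0.0684 0.0102] F [-0.27 -0.27  0.64] head 2.81 z [-0.002 -0.001 -1.   ] grip -0.0002
 -> (0.51, 0.09, 0.01) [ 0.1  -1.07  0.01]
 -> (0.51, 0.1, 0.01) [ 0.13 -1.57  0.01]
```

Push toward +y to about 0.099, then look.

```bash
python3 -m crank '[[0,-0.4,0,0,0,0],[0,-0.4,0,0,0,0],[0,-0.2,0,0,0,0],[0,-0.2,0,0,0,0],[0,-0.2,0,0,0,0],[0,-0.1,0,0,0,0],[0,0,0,0,0,0]]'
python3 -c "
from h import *
to((.51,.1,.01))
f=grab('wrist','w2.png');wedge(f);wedge(grab('side'))"
```

```text
clock: 5.7
tcp_pos: [0.5087, 0.0997, 0.0115]
orientation: [3.141, 0.079, 0.001]
contact_force: [-0.6, 0.1, -0.3]
grip_width: -0.0003
gripper_force: 0.2
t 5.7 tcp [0.5087 0.0997 0.0115] F [-0.6   0.13 -0.34] head 2.87 z [ 0. -0. -1.] grip -0.0003
 -> (0.51, 0.1, 0.01) [ 0.07 -0.01  0.07]
wedge c [543.4 142.3] [107.7  44.8] yaw 8.8 tip [597.8 150.8] heel [489.1 133.9] z 0.0008 0.0248
wedge c [568.9 110.6] [148.5 112.2] yaw 17.4 tip [621.4 127. ] heel [516.5  94.1] z 0.0015 0.0995
```

View pics/w2.png

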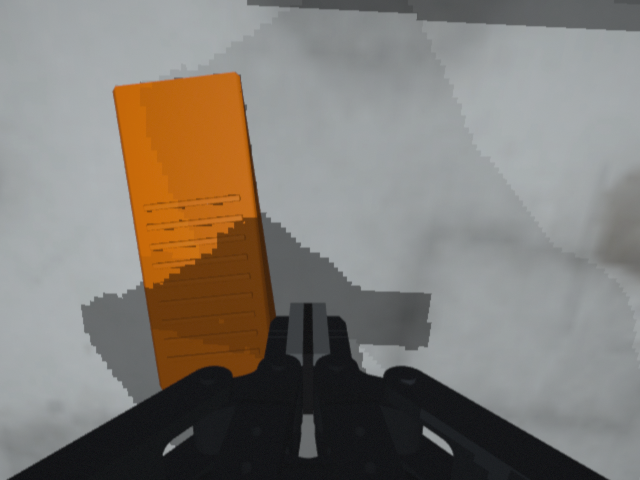

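The wedge is now at yaw 8.8°, with its tip still near y 0.151. The wrist picture shows it at (115–270, 72–390), with the fingertip touching its lower right side at (272,335). I'll keep rotating to about -5°, turning the tool with it.

```bash
python3 -m crank '[[-0.1,-0.15,0,0,0,0.03],[-0.1,-0.15,0,0,0,0.03],[0,-0.15,0,0,0,0.03],[0,-0.15,0,0,0,0.03],[0,-0.15,0,0,0,0.03],[0,-0.15,0,0,0,0.03],[0,-0.1,0,0,0,0],[0,0,0,0,0,0]]'
python3 -c "
from h import *
to((.51,.12,.01))
wedge(grab('wrist'))"
```

```text
clock: 6.6
tcp_pos: [0.5051, 0.1198, 0.0113]
orientation: [-3.138, 0.143, -0.0]
contact_force: [0.2, 0.1, -0.3]
grip_width: -0.0001
gripper_force: 0.0
t 6.6 tcp [0.5051 0.1198 0.0113] F [ 0.22  0.12 -0.28] head -5.2 z [ 0.  0. -1.] grip -0.0001
 -> (0.51, 0.12, 0.01) [ 0.25 -0.03  0.07]
wedge c [545.8 152. ] [104.5  44.7] yaw -6.7 tip [600.4 145.6] heel [491.1 158.5] z 0.002 0.0245
```

Aimed exactly at the foot. The tip is at (0.598, 0.146) with heading -6.7°, so the line passes (0.649, 0.140). Now I go round behind the heel.

```bash
python3 -m crank '[[0,0.7,0,0,0,0.033],[0,0.8,0,0,0,0],[-0.9,0.2,0,0,0,0],[-0.9,0,0,0,0,0],[-0.7,0,0,0,0,0],[0,0,0,0,0,0]]'
python3 -c "
from h import *
to((.459,.162,.011),(.4627,.1618,.011))
wedge(grab('wrist'))"
```

```text
clock: 7.25
tcp_pos: [0.4494, 0.0893, 0.0111]
orientation: [3.134, -0.186, -0.004]
contact_force: [-0.3, 0.1, 0.1]
grip_width: -0.0
gripper_force: 0.0
t 7.25 tcp [0.4494 0.0893 0.0111] F [-0.31  0.09  0.05] head -6.78 z [-0.002 -0.002 -1.   ] grip -0.0
 -> (0.459, 0.162, 0.011) [ 0.05 -3.67 -0.  ]
 -> (0.4627, 0.1618, 0.011) [ 0.23 -3.68 -0.  ]
wedge c [532.4 153.6] [77.4 45.5] yaw -6.8 tip [587.  147.1] heel [477.8 160.1] z 0.0035 0.0248
```

```bash
python3 -m crank '[[0,-0.92,0,0,0,0],[0,-0.92,0,0,0,0],[0,-0.92,0,0,0,0],[0,-0.92,0,0,0,0],[0,0,0,0,0,0]]'
python3 - <<'E'
from h import *
to((.4627,.1618,.011))
f=grab('wrist','w3.png');wedge(f)
print(proj(f,[.649,.14,.034]),proj(f,status.get_obs()['tcp_pos']))
E
```

```text
clock: 7.8
tcp_pos: [0.462, 0.1668, 0.0116]
orientation: [-3.134, 0.181, -0.003]
contact_force: [0.0, 0.2, 0.3]
grip_width: -0.0004
gripper_force: 0.0
t 7.8 tcp [0.462  0.1668 0.0116] F [0.03 0.2  0.25] head -6.6 z [ 0.002  0.002 -1.   ] grip -0.0004
 -> (0.4627, 0.1618, 0.011) [0.06 0.24 0.03]Traceback (most recent call last):
  File "<stdin>", line 3, in <module>
  File "h.py", line 31, in wedge
    print('wedge c',c.round(1),np.round(s,1),'yaw',round(a,1),'tip',(c+55*h).round(1),'heel',(c-55*h).round(1),'z',P[:,2].min().round(4),P[:,2].max().round(4))
                                                                                                                   ~~~~~~~~~~^^
    return umr_minimum(a, axis, None, out, keepdims, initial, where)
ValueError: zero-size array to reduction operation minimum which has no identity
```

View pics/w3.png

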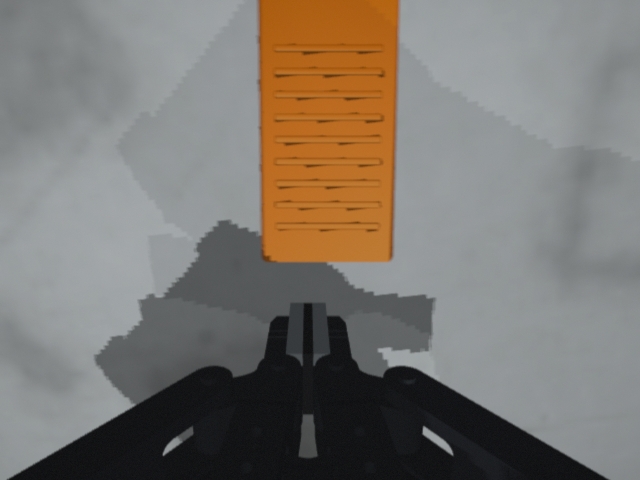

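The wedge is squarely ahead of the fingers: heel edge at row 262, columns 263–393, fingers centred at column 308, so shift 5 mm right. Pushing slowly, well short of snug.

```bash
python3 -m crank '[[0.2,0.25,0.05,0,0,0],[0.3,0,0,0,0,0],[0.3,0,0,0,0,0],[0.3,0,0,0,0,0],[0.3,0,0,0,0,0],[0.3,0,0,0,0,0],[0.3,0,0,0,0,0],[0.3,0,0,0,0,0],[0.3,0,0,0,0,0],[0.3,0,0,0,0,0],[0.3,0,0,0,0,0],[0.2,0,0,0,0,0]]'
python3 - <<'E'
from h import *
to((.649,.14,.011))
for n in('scene','side'):
    f=grab(n,n+'4.png')
    try: wedge(f,near=(.58,.148))
    except Exception as e: print(e)
a=cv2.imread('pics/scene4.png')[190:290,200:330];b=cv2.imread('pics/side4.png')[160:260,240:370]
cv2.imwrite('pics/c4.png',np.vstack([cv2.resize(q,(390,300),interpolation=2) for q in(a,b)]))
E
```

```text
clock: 9.05
tcp_pos: [0.5279, 0.1514, 0.0103]
orientation: [-3.136, 0.185, -0.0]
contact_force: [-0.0, 0.9, 0.8]
grip_width: 0.0002
gripper_force: 0.3
t 9.05 tcp [0.5279 0.1514 0.0103] F [-0.02  0.94  0.85] head -6.74 z [ 0.  0. -1.] grip 0.0002
 -> (0.649, 0.14, 0.011) [ 6.08 -0.15 -0.03]
wedge c [613.5 128.8] [111.9  58.7] yaw -29.7 tip [661.3 101.6] heel [565.7 156. ] z 0.0073 0.0655
wedge c [604.2 132.3] [127.8  61.6] yaw -25.5 tip [653.8 108.6] heel [554.5 156. ] z 0.0042 0.0638
```

View pics/c4.png

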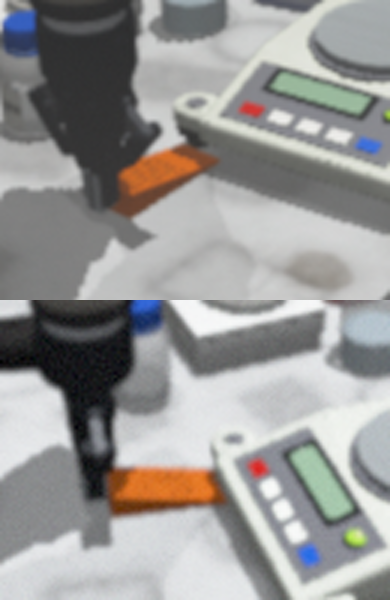

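The wedge is on course, its tip about at the foot. Advancing 16 mm, then millimetre steps watching the force.

```bash
python3 -m crank '[[0.2,0,0,0,0,0],[0.2,0,0,0,0,0],[0.2,0,0,0,0,0],[0.2,0,0,0,0,0],[0,0,0,0,0,0]]'
for i in 1 2; do python3 -m crank '[[0.05,0,0,0,0,0],[0.05,0,0,0,0,0]]' | grep -E 'tcp|force: \['; done
```

```text
clock: 9.65
tcp_pos: [0.5439, 0.1495, 0.0104]
orientation: [-3.136, 0.185, -0.001]
contact_force: [-0.0, -0.1, 0.7]
grip_width: -0.0005
gripper_force: 0.0
tcp_pos: [0.5449, 0.1494, 0.0103]
contact_force: [-0.3, 0.2, 0.5]
tcp_pos: [0.547, 0.1492, 0.0103]
contact_force: [-0.5, -0.7, -0.3]
```

```bash
python3 -m crank '[[0.05,0,0,0,0,0]]' | grep -E 'tcp|force: \['
python3 -m crank '[[0.05,0,0,0,0,0]]' | grep -E 'tcp|force: \['
python3 -m crank '[[0.05,0,0,0,0,0]]' | grep -E 'tcp|force: \['
python3 -m crank '[[0.05,0,0,0,0,0]]' | grep -E 'tcp|force: \['
```

```text
tcp_pos: [0.5481, 0.149, 0.0103]
contact_force: [-1.5, -0.3, 0.5]
tcp_pos: [0.5486, 0.1489, 0.0103]
contact_force: [-3.0, 0.6, 2.8]
tcp_pos: [0.5492, 0.1489, 0.0102]
contact_force: [-4.5, 1.0, 3.3]
tcp_pos: [0.5499, 0.1488, 0.0102]
contact_force: [-4.3, 0.4, 3.9]
```

```bash
for i in 1 2; do python3 -m crank '[[0,0,0,0,0,0]]' | grep -E 'tcp|force: \['; done
python3 - <<'E'
from h import *
for n in('scene','side'): grab(n,n+'5.png')
a=cv2.imread('pics/scene5.png')[190:290,200:330];b=cv2.imread('pics/side5.png')[160:260,240:370]
cv2.imwrite('pics/c5.png',np.vstack([cv2.resize(q,(390,300),interpolation=2) for q in(a,b)]))
E
```

```text
tcp_pos: [0.55, 0.1488, 0.0102]
contact_force: [-3.8, 1.4, 4.0]
tcp_pos: [0.55, 0.1488, 0.0101]
contact_force: [-5.6, 0.5, 3.6]
```

View pics/c5.png

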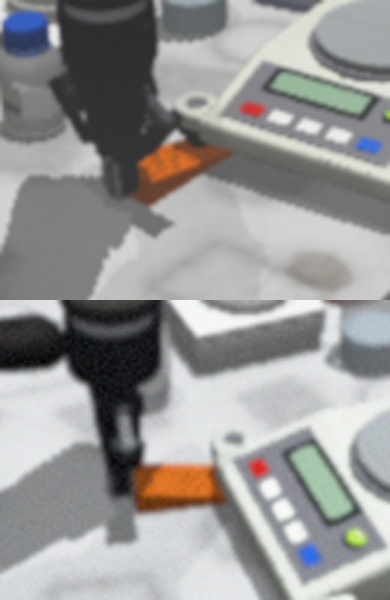

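The crop shows the wedge under the lug (scene crop (190,160)), with the fingers still at its heel and the balance unmoved. The push is about 4.5 N, so it's snug. Backing off, then going up and over the lug.

```bash
python3 -m crank '[[-0.2,0,0,0,0,0],[-0.4,0,0,0,0,0],[-0.6,0,0,0,0,0],[-0.6,0,-0.5,0,0,0],[0,0,-1,0,0,0],[0,0,-1,0,0,0],[0,0,-1,0,0,0],[0,0,-1,0,0,0],[0,0,0,0,0,0]]'
python3 - <<'E'
from h import *
to((.649,.143,.09))
f=grab('wrist','w6.png');np.savez('w6.npz',**f);wedge(f,near=(.6,.143))
E
```

```text
clock: 11.65
tcp_pos: [0.5164, 0.1538, 0.1035]
orientation: [-3.134, 0.184, -0.008]
contact_force: [0.3, 0.7, -0.2]
grip_width: 0.0002
gripper_force: 0.0
t 11.65 tcp [0.5164 0.1538 0.1035] F [ 0.29  0.69 -0.25] head -6.71 z [ 0.005  0.002 -1.   ] grip 0.0002
 -> (0.649, 0.143, 0.09) [ 6.65 -0.24  0.71]Traceback (most recent call last):
  File "<stdin>", line 3, in <module>
  File "h.py", line 31, in wedge
    print('wedge c',c.round(1),np.round(s,1),'yaw',round(a,1),'tip',(c+55*h).round(1),'heel',(c-55*h).round(1),'z',P[:,2].min().round(4),P[:,2].max().round(4))
                                                                                                                   ~~~~~~~~~~^^
    return umr_minimum(a, axis, None, out, keepdims, initial, where)
ValueError: zero-size array to reduction operation minimum which has no identity
```

View pics/w6.png

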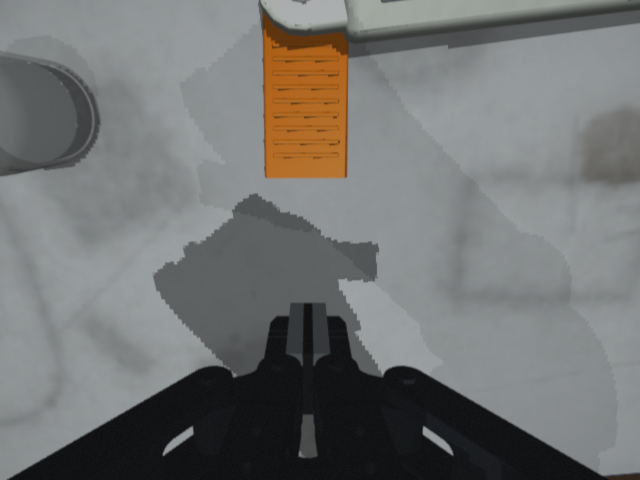

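The wrist view shows the wedge centred under the lug (columns 264–347, heel at row 178), straight and with nothing disturbed. Moving over the lug.

```bash
python3 -m crank '[[0.9,0,0,0,0,0],[0.9,0,0,0,0,0],[0.9,0,0,0,0,0],[0.9,0,0,0,0,0],[0.9,0,0,0,0,0],[0.9,-0.1,0,0,0,0],[0.9,-0.1,0,0,0,0],[0.3,0,0.5,0,0,0],[0,0,0.8,0,0,0],[0,0,0,0,0,0]]'
python3 - <<'E'
from h import *
to((.649,.143,.06))
for n in('scene','side'): grab(n,n+'7.png')
a=cv2.imread('pics/scene7.png')[190:290,200:330];b=cv2.imread('pics/side7.png')[160:260,260:390]
cv2.imwrite('pics/c7.png',np.vstack([cv2.resize(q,(390,300),interpolation=2) for q in(a,b)]))
E
```

```text
clock: 12.7
tcp_pos: [0.6433, 0.1408, 0.0703]
orientation: [3.134, -0.183, -0.011]
contact_force: [-0.5, -0.3, -0.3]
grip_width: 0.0
gripper_force: 0.0
t 12.7 tcp [0.6433 0.1408 0.0703] F [-0.46 -0.32 -0.3 ] head -6.7 z [-0.007 -0.002 -1.   ] grip 0.0
 -> (0.649, 0.143, 0.06) [ 0.28 -0.15  0.51]
```

View pics/c7.png

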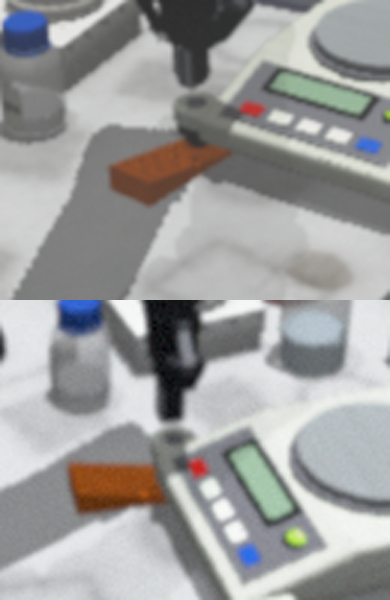

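The fingers hang above the lug (scene crop (195,95)), and the wedge is in place beneath it. Descending gently.

```bash
python3 -m crank '[[0.25,-0.1,0.2,0,0,0],[0,0,0.3,0,0,0],[0,0,0.15,0,0,0],[0,0,0.1,0,0,0],[0,0,0,0,0,0]]'| grep -E 'tcp|force: \['
for i in 1 ; do python3 -m crank '[[0,0,0.05,0,0,0],[0,0,0.05,0,0,0]]' | grep -E 'tcp|force: \['; done
python3 -m crank '[[0,0,0.05,0,0,0],[0,0,0.05,0,0,0]]' | grep -E 'tcp|force: \['
```

```text
tcp_pos: [0.6518, 0.1427, 0.0589]
contact_force: [-0.5, 0.2, 0.3]
tcp_pos: [0.6522, 0.1428, 0.0575]
contact_force: [0.1, 0.1, -0.1]
tcp_pos: [0.6521, 0.1428, 0.0553]
contact_force: [-0.3, 0.0, 0.7]
```

```bash
python3 -m crank '[[0,0,0.05,0,0,0],[0,0,0.05,0,0,0]]' | grep -E 'tcp|force: \['
python3 -m crank '[[0,0,0.05,0,0,0],[0,0,0.05,0,0,0]]' | grep -E 'tcp|force: \['
python3 -m crank '[[0,0,0.04,0,0,0]]' | grep -E 'tcp|force: \['
python3 -m crank '[[0,0,0.04,0,0,0]]' | grep -E 'tcp|force: \['
```

```text
tcp_pos: [0.6521, 0.1428, 0.0532]
contact_force: [-0.4, -0.8, 0.5]
tcp_pos: [0.652, 0.1428, 0.0512]
contact_force: [0.5, -0.6, -0.3]
tcp_pos: [0.652, 0.1428, 0.0504]
contact_force: [-0.1, -0.1, -0.4]
tcp_pos: [0.6521, 0.1429, 0.0497]
contact_force: [-1.7, 0.0, 4.4]
```

```bash
python3 -m crank '[[0,0,0.03,0,0,0],[0,0,0,0,0,0]]' | grep -E 'tcp|force: \['
python3 -m crank '[[0,0,0.02,0,0,0],[0,0,0,0,0,0]]' | grep -E 'tcp|force: \['
```

```text
tcp_pos: [0.6521, 0.1429, 0.0497]
contact_force: [-1.9, -0.9, 5.0]
tcp_pos: [0.6521, 0.1429, 0.0496]
contact_force: [-3.1, -0.6, 8.0]
```

```bash
python3 -m crank '[[-0.02,0,0.02,0,0,0],[0,0,0,0,0,0]]' | grep -E 'tcp|force: \['
python3 -m crank '[[0,0,0,0,0,0],[0,0,0,0,0,0]]' | grep -E 'tcp|force: \['
python3 -m crank '[[0,0,0,0,0,0],[0,0,0,0,0,0]]' | grep -E 'tcp|force: \['
```

```text
tcp_pos: [0.6521, 0.1429, 0.0495]
contact_force: [-2.5, -1.2, 8.2]
tcp_pos: [0.6521, 0.1429, 0.0496]
contact_force: [-2.0, -0.5, 7.4]
tcp_pos: [0.6521, 0.1429, 0.0496]
contact_force: [-1.7, -0.4, 8.8]
```

```bash
python3 -m crank '[[-0.01,0,0.03,0,0,0],[0,0,0,0,0,0],[0,0,0,0,0,0]]' | grep -E 'tcp|force: \['
python3 -m crank '[[0,0,0,0,0,0],[0,0,0,0,0,0],[0,0,0,0,0,0],[0,0,0,0,0,0],[0,0,0,0,0,0],[0,0,0,0,0,0]]' | grep -E 'tcp|force: \['
```

```text
tcp_pos: [0.6521, 0.1429, 0.0495]
contact_force: [-4.6, -1.1, 11.3]
tcp_pos: [0.6521, 0.1429, 0.0495]
contact_force: [-3.5, -0.6, 11.9]
```

Steady at about 11 N, and the corner sank only 0.2 mm. Handing in.

```bash
python3 -c "
from h import *
to();print(r.hand_in())"
```

```text
t 16.2 tcp [0.6521 0.1429 0.0495] F [-3.55 -0.59 11.92] head -6.74 z [ 0.001 -0.    -1.   ] grip 0.0004
the job is handed in; nothing more can be done
None
```

I pushed the orange wedge under the short front left foot until it was snug (about 4.5 N of push), and handed in at 16.2 s with the fingertips still pressing about 11–12 N on that corner. The corner sank only about 0.2 mm under the press, so the balance no longer rocks; I did not measure its level separately.

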